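# Crank the swing clamp over the stowed impeller

### The job

Secure the bronze impeller for sea: take the loose crank out of its wooden block, lower it into the clamp's sleeve and feel gently for the hidden square spindle (push well under 30 N) until the socket has dropped fully home, then crank clockwise, seen from above, until the steel tongue lies over the impeller at its stop, without wrenching it hard against the stop. Do not push the clamp or tongue with the gripper, and leave the impeller, handwheels and grease cup where they are. Finish with the crank let go, left standing fully home on the spindle.

Things in the scene. Friction and masses are not known exactly. Their poses are not given: they have to be found in the camera images.
- crank: loose upright steel crank, 0.55 kg, standing loosely in the block's hole, socket bottom 10 above the table. Origin: centre of the open bottom face of its square socket; z up the stem, x along its arm. Socket z 0 to 37, hole 25.6 square (sides along x and y), 30 deep; outside 34 square, 48 over corners. Stem 18 thick. Arm 22 wide, 12 thick, top at z 97, from x -10 to +90
- boss (a point): middle of the crank's square grip boss, 22 x 22 (sides along the crank's x and y), standing on the arm straight over the stem, z 97 to 137 in the crank's frame, this point at 117: the place to grip, from above. 80 out along the arm (+x) an upright round wooden knob, 20 thick, z 97 to 147
- clamp: fixed swing clamp. Origin on the turning axis at table height, z up. Steel foot plates 8 thick, grey round post 64 wide, on top an upright grey sleeve 64 outside, 52 bore, open mouth at z 130. The impeller stands on the foot plate about 115 along +y. Hidden in the sleeve, on the axis, an upright square steel spindle end that turns with the tongue
- seat (a point): on the axis, 70 above the table: where the socket's bottom face lies when fully home. Spindle 24 square from z 70 to 90, then a round cone narrowing to 14 wide at z 95. How its flats are turned is unknown, differs every time, and nothing measured tells it: the socket rests on its corners, bottom at about z 90, until turned into line within about 4 degrees, then drops to 70
- block: fixed wooden stowage block 100 x 100 x 60 high, origin under its centre, with a round blind hole 52 wide in its middle, open above, 50 deep
- mouth (a point): centre of the sleeve's open mouth, on the turning axis, 130 above the table. Under a push of some 10 N the socket, when nearly in line with the spindle (within about 6 degrees), sinks about 0.5 to 1 lower than elsewhere on its corners
- tongue (a joint): angle in rad of the spindle and of the steel tongue fixed to it, growing clockwise seen from above; range 0 to 1.26 with hard stops; at 1.26 the tongue points along the clamp's +y, over the impeller. Starts between 0 and 0.3. It stays where it is left; turning it takes about 0.3 N m of friction; the stop is felt as a sharp rise in torque (keep under about 0.9 N m)
- tongue_tip (a point): top of the tongue's round end, 120 out from the turning axis, 67 above the table; the tongue is 24 wide, 12 thick, its underside at 55
- impeller: loose bronze pump impeller 110 wide, 40 high, 0.9 kg, standing on the clamp's foot plate; origin under its centre; the tongue swings 7 above it. Leave alone
- wheel_a: loose grey cast-iron valve handwheel lying flat, 126 wide, 24 high, origin under its centre. Leave alone
- wheel_b: loose smaller grey cast-iron handwheel lying flat, 106 wide, 24 high, origin under its centre. Leave alone
- grease_cup: loose squat brass grease cup 56 wide, 56 high, origin under its centre. Leave alone

How it is judged:
On the way, in this order (a step that is already met when the one before it is completed fails the run):
1. the crank's socket is fully home on the spindle, before the tongue has been turned far (z of crank in the frame of clamp below 0.075 m and horizontal distance between crank and clamp below 0.006 m and angle between crank's own z axis and vertical below 0.15 rad and value of joint tongue below 0.7 rad), for 0.2 s.
2. the tongue has been cranked over the impeller (value of joint tongue above 1.15 rad), for 0.2 s.
At the end, for the whole second after the job is handed in: the tongue is turned past 1.15 rad (its stop is at 1.26) with its end within 30 mm of the impeller's centre, and the crank stands at rest fully home on the spindle: socket bottom below z 76 mm in the clamp's frame, within 6 mm of the axis, tilted less than 0.15 rad (value of joint tongue above 1.15 rad and z of crank in the frame of clamp below 0.076 m and horizontal distance between crank and clamp below 0.006 m and angle between crank's own z axis and vertical below 0.15 rad and linear speed of crank below 0.02 m/s and horizontal distance between impeller and tongue_tip below 0.03 m); the robot touches nothing.
It fails at once if the crank is pressed on the sleeve or the spindle with more than 45 N (its contacts added up) before it is home, or wrenched against the stop (the contacts of its socket add up to more than 250 N) ((contact force between crank and clamp above 45 N and z of crank in the frame of clamp above 0.078 m) or contact force between crank and clamp above 250 N).
It fails at once if the robot itself pushes the clamp or its tongue with more than 4 N (contact force between any of the fingers, the arm and clamp above 4 N).
It fails at once if the tongue is turned while the crank is not home on the spindle (value of joint tongue above 0.7 rad and z of crank in the frame of clamp above 0.085 m).
It fails at once if the impeller is shifted by more than 15 mm (distance of impeller from where it was at the start of the episode above 0.015 m).
It fails at once if a handwheel or the grease cup is shifted by more than 25 mm (distance of any of wheel_a, wheel_b, grease_cup from where it was at the start of the episode above 0.025 m).
It also fails if it takes over 72 s, if anything falls off the work surface, if the arm or the gripper's body presses on something with over 40 N, if the wrist force passes 120 N, or if a joint passes its speed limit or range.

### The arm

A 6-joint arm with a two-finger parallel gripper is mounted at the origin on the work surface. World frame = base frame: x ahead of the robot, y to its left, z up, the work surface at z = 0. Lengths are in m, angles in rad, forces in N, time in s.
With the tool pointing down it reaches from about 0.425 to 1.125 m from the base axis. Payload 14.9 kg.
Tool frame: the origin (TCP) lies between the finger pads; the fingertips stand 11 mm ahead of it and the grasp point (between the pads) lies 8 mm behind it; z points along the fingers, y is the line along which they close (so a half turn about z gives the same grasp; the last joint's range is limited). The gripper opens to 91 mm and grips with 3 to 60 N. Pads are 32 mm wide; open, the fingers measure 118 mm over their backs; the gripper's body (76 mm by 178 mm) begins 60 mm behind the grasp point.
Start: joints at [1.222, 0.379, 1.734, -0, 1.028, -0.033], TCP at [0.217, 0.665, 0.225] pointing down, gripper open.
Joint ranges: [-2.77, 2.77], [-0.74, 2.19], [0, 2.66], [-1.06, 4.2], [0.31, 2.87], [-3.08, 3.08]. Speed limits (rad/s): [1.89, 1.89, 2.39, 3.14, 3.14, 3.14].

### API

Orientations are given as a unit quaternion [w, x, y, z].
In Python, from workcell import manip gives the robot as it stands.
- The arm moves only by the tool step_arm, never from a script. Its argument "commands" is a list of rows, each a list of 5 numbers: the shift along the world's x, y, z in units of 0.2 m (1.0 is 0.2 m), then the turn about the world's z in units of 360 degrees (1.0 is 360 degrees), then the opening, from 0 (shut) to 1 (fully open). In form: [[tx, ty, tz, spin, jaw], ...]. A call has 1 to 20 rows; each row is the pose to reach, as a shift and turn from the pose commanded when the call began, turning the shorter way round; what a row does not reach only later rows make up. A row lasts 1/12 s, in which the tool goes at most 41.7 mm and 7.16 degrees, less where a joint would pass 70% of its speed; a pose out of reach is approached as far as the arm can. A call with a number of a shift or a turn outside -1 to 1 is refused whole. A call with a gripper value outside its range is refused whole. The fingers move at their own pace and stop on an object; "squeeze" is the grip in N (left out, the last holds). Time passes only in rows, so rows that repeat a pose let the fingers close. It gives the time, the measured TCP pose, the force, the opening and the grip force at its end, in the units of the state.
- manip.state(): the state, without advancing time (a new reading comes with each control period).
- manip.read_camera(name): name is "scene" or "top" or "wrist"; returns (picture, depth): 384x512x3 uint8, blue, green, red; 384x512 float32, m along the optical axis (not along the pixel's ray), 0 where there is no reading.
- manip.camera_model(name): a dict with "fx", "fy", "cx", "cy" (pixels), "pose" (4x4, takes a point from camera to world coordinates). Camera axes: x right, y up, looking along -z (the intrinsics and any distortion apply to the point x, -y, -z); pixel columns grow to the right and rows downward; lengths in m; the calibration is good to about 2 mm. A picture is of the moment at which its call begins: read the wrist's pose just before it. camera_model takes no time and is no camera call; for the wrist camera it gives the pose at the moment of the call.
- manip.sign_off(): hands the job in; it is judged then, once.
Trained networks look in the newest picture that a camera, given by its name, has taken for a name from the list of things; names that differ only in an ending like _2 or _b are one class to them, and where a whole thing is asked for, a point or a joint stands for the part that bears it (a point fixed in the world has none). Each returns a list of dicts, best first, with "conf" (0 to 1); they miss things now and then, are a little off and sometimes report something else, mostly with a low value. They report only what shows in the picture. A call takes as long as a camera call.
- manip.cut_out(label, camera): "mask" (384x512 bool, what is visible of it) and "box" ([centre column, centre row, width, height] in pixels, round what is visible of it).
- manip.landmark_of(label, camera): "centre" ([row, column] in pixels: a listed point, or the origin of a listed thing).
The state is a dict: "clock": time; "joint_positions": joint angles; "dq": joint speeds; "tau": joint torques, N m; "ee_pos": TCP position; "tcp_rot": TCP orientation; "force": force on the tool from outside, world axes, zero at the start; "wrist_torque": the same for the moment, N m; "finger_gap": finger opening in m; "gripper_force": force on a finger pad.
Only numpy, scipy, OpenCV 4.12 (cv2) and the standard library are available. Lean on these libraries where they do the work, as an engineer would, in place of code of your own. Each camera call takes 0.05 s, during which the arm holds its last target. There are 200 camera calls.

## Working session

There is one attempt and no reset: what is moved stays moved. The work goes in short steps, Python scripts to look and compute and a tool call to move; the robot and the scene stay as the last step left them, time stands still between calls to the robot, and variables do not carry over. Pictures are saved under pics/ and viewed, at most 10 in all, crops included, and the job is handed in when it is done.

Besides the shell and the picture viewer there is one more tool, called after ">>>" as name([rows], argument=value, ...), one row to a line, values as JSON. step_arm: Moves the arm, as the interface text tells. Shifts and turns lie within -1 to 1; 1 stands for 0.2 m of shift or 360 degrees of turn. Its arguments: {"type":"object","properties":{"commands":{"type":"array","items":{"type":"array","items":{"type":"number","minimum":-1,"maximum":1}}},"squeeze":{"type":"number"}},"required":["commands"]}

```bash
mkdir -p pics; cat > h.py <<'E'
import numpy as np, cv2
from workcell import manip
def w(cam,r,c,d,M=None):
    M=M or manip.camera_model(cam)
    p=np.array([(c-M['cx'])/M['fx']*d,-(r-M['cy'])/M['fy']*d,-d,1]); return (M['pose']@p)[:3]
def atz(cam,r,c,z,M=None):
    M=M or manip.camera_model(cam); o=M['pose'][:3,3]; v=w(cam,r,c,1,M)-o
    return o+v*(z-o[2])/v[2]
E
python3 - <<'E'
from h import *
np.set_printoptions(precision=4,suppress=True)
s=manip.state(); print(s)
ims=[]
for cam in ['scene','top']:
    im,d=manip.read_camera(cam); ims.append(im); np.save(cam+'d.npy',d)
    M=manip.camera_model(cam); print(cam,M['pose'][:3,3],{k:v for k,v in M.items() if k!='pose'})
    for n,z in [('crank',.01),('boss',.127),('clamp',0),('mouth',.13),('block',0),('tongue_tip',.067),('impeller',.008),('wheel_a',0),('grease_cup',0)]:
        for r in manip.landmark_of(n,cam)[:2]:
            rr,c=r['centre']; print(n,round(r['conf'],2),np.round([rr,c]),atz(cam,rr,c,z))
cv2.imwrite('pics/a.png',cv2.resize(ims[0],(800,600))); cv2.imwrite('pics/b.png',cv2.resize(ims[1],(800,600)))
E
```

```text
{'clock': 0.0, 'joint_positions': array([ 1.2217,  0.3794,  1.7348, -0.    ,  1.0285, -0.0332]), 'dq': array([ 0.0003,  0.0008, -0.0009,  0.0001,  0.0007, -0.0002]), 'tau': array([  0.0025, -76.3705, -43.4362,   0.065 ,   0.0425,  -0.0001]), 'ee_pos': array([0.2173, 0.665 , 0.2243]), 'tcp_rot': array([-0.0001,  0.1572,  0.9876, -0.0005]), 'force': array([-0.5728,  0.112 , -0.6681]), 'wrist_torque': array([0.0409, 0.0185, 0.0033]), 'gripper_force': 0.0, 'finger_gap': 0.09156351081178347}
scene [ 1.0307 -0.1266  0.765 ] {'fx': 347.8622471956274, 'fy': 347.8622471956274, 'cx': 251.60468942578586, 'cy': 192.2629064106372}
crank 0.75 [202. 162.] [ 0.5313 -0.223   0.01  ]
boss 0.73 [173. 153.] [ 0.5263 -0.2203  0.127 ]
clamp 0.72 [202. 248.] [ 0.5756 -0.0094  0.    ]
mouth 0.82 [170. 255.] [0.5736 0.0061 0.13  ]
block 0.97 [204. 160.] [ 0.5301 -0.2299  0.    ]
block 0.64 [201. 250.] [ 0.5741 -0.0053  0.    ]
tongue_tip 0.61 [149. 265.] [0.47   0.0603 0.067 ]
impeller 0.91 [191. 295.] [0.5783 0.1149 0.008 ]
wheel_a 0.57 [290. 176.] [ 0.7597 -0.2211  0.    ]
wheel_a 0.56 [267. 329.] [0.7919 
[... 235 characters left out ...]
7.8433513762791}
crank 0.86 [229. 356.] [ 0.5255 -0.2393  0.01  ]
crank 0.29 [138. 275.] [ 0.7601 -0.056   0.01  ]
boss 0.61 [225. 360.] [ 0.5228 -0.2218  0.127 ]
boss 0.28 [207. 253.] [0.5683 0.0026 0.127 ]
clamp 0.74 [206. 253.] [0.59   0.0046 0.    ]
mouth 0.73 [205. 257.] [ 0.5717 -0.0048  0.13  ]
mouth 0.54 [127. 207.] [0.7501 0.1004 0.13  ]
block 0.73 [231. 351.] [ 0.5216 -0.2296  0.    ]
tongue_tip 0.6 [255. 231.] [0.4695 0.0566 0.067 ]
tongue_tip 0.16 [208. 255.] [0.5739 0.0008 0.067 ]
impeller 0.69 [211. 208.] [0.5804 0.1145 0.008 ]
wheel_a 0.73 [128. 205.] [0.7946 0.1228 0.    ]
wheel_a 0.65 [136. 340.] [ 0.763  -0.2205  0.    ]
grease_cup 0.66 [139. 276.] [ 0.7586 -0.0565  0.    ]
```

View pics/b.png

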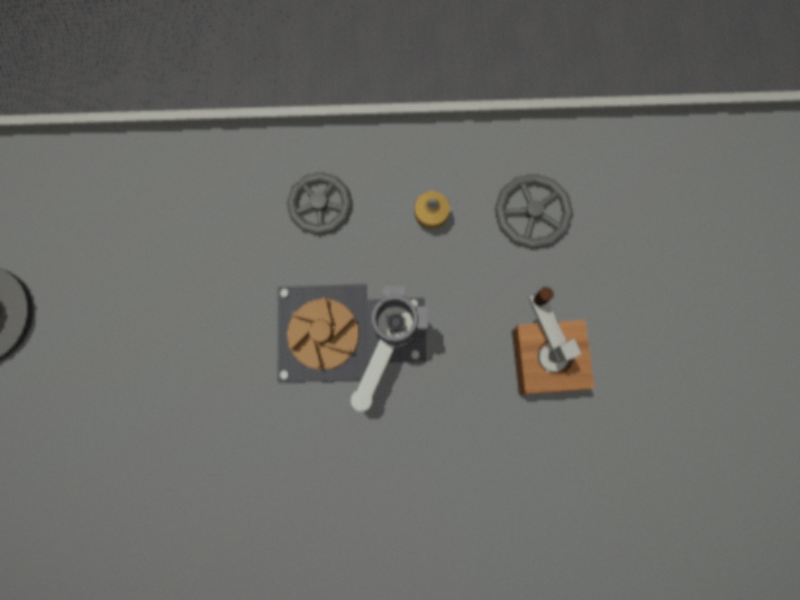

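View pics/a.png

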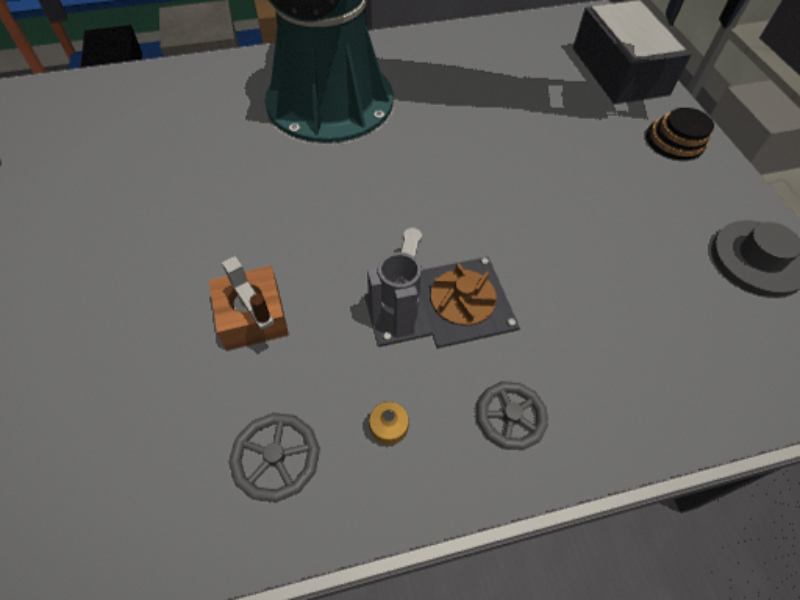

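The top view shows the clamp's sleeve at (396,322), with its tongue pointing to the lower left at (361,400). The crank stands in its block, boss at (568,350) and knob at (543,296), so its arm yaw is roughly 25°. The scene view agrees. I'll move over the block with the jaws turned across the arm.

>>> step_arm([
  [1,-1,0.4,0.12,1],
  [1,-1,0.4,0.12,1],
  [1,-1,0.4,0.12,1],
  [1,-1,0.4,0.12,1],
  [1,-1,0.4,0.12,1],
  [1,-1,0.4,0.12,1],
  [1,-1,0.4,0.12,1],
  [1,-1,0.4,0.12,1],
  [1,-1,0.4,0.12,1],
])

```text
clock: 1.75
ee_pos: [0.4191, 0.4642, 0.306]
tcp_rot: [0.001, -0.216, 0.976, 0.0]
force: [0.1, 0.3, -0.6]
finger_gap: 0.0911
gripper_force: 0.0
```

>>> step_arm([
  [0.5,-1,0,0,1],
  [0.5,-1,0,0,1],
  [0.5,-1,0,0,1],
  [0.5,-1,0,0,1],
  [0.5,-1,0,0,1],
  [0.5,-1,0,0,1],
])

```text
clock: 2.25
ee_pos: [0.5182, 0.2629, 0.3045]
tcp_rot: [-0.0, -0.217, 0.976, -0.0]
force: [0.0, 0.8, -0.2]
finger_gap: 0.0913
gripper_force: 0.0
```

>>> step_arm([
  [0,-1,0,0,1],
  [0,-1,0,0,1],
  [0,-1,0,0,1],
  [0,-1,0,0,1],
  [0,-1,0,0,1],
])

```text
clock: 2.67
ee_pos: [0.5167, 0.0642, 0.3045]
tcp_rot: [-0.0, -0.218, 0.976, 0.0]
force: [1.2, -0.1, 0.3]
finger_gap: 0.0913
gripper_force: 0.0
```

>>> step_arm([
  [0,-1,0,0,1],
  [0,-1,0,0,1],
  [0,-1,0,0,1],
  [0,-1,0,0,1],
  [0,-1,0,0,1],
  [0,-1,0,0,1],
  [0,-1,0,0,1],
])

```text
clock: 3.25
ee_pos: [0.5174, -0.1349, 0.3044]
tcp_rot: [-0.0, -0.216, 0.976, 0.0]
force: [-0.3, 0.8, -0.6]
finger_gap: 0.0914
gripper_force: 0.0
```

```bash
python3 - <<'E'
from h import *
np.set_printoptions(precision=4,suppress=True)
s=manip.state(); print(s['clock'],s['ee_pos'],s['tcp_rot'],s['joint_positions'],s['force'])
im,d=manip.read_camera('wrist'); M=manip.camera_model('wrist'); print(M['pose'],M['fx'])
for n,z in [('crank',.01),('boss',.127),('mouth',.13),('block',0)]:
    for r in manip.landmark_of(n,'wrist')[:2]:
        rr,c=r['centre']; print(n,round(r['conf'],2),np.round([rr,c]),atz('wrist',rr,c,z,M))
rows,cols=np.nonzero(d>0); dd=d[rows,cols]
P=np.c_[(cols-M['cx'])/M['fx']*dd,-(rows-M['cy'])/M['fy']*dd,-dd,np.ones(len(dd))]@M['pose'].T
P=P[:,:3]; np.save('P.npy',P)
for lo,hi in [(.085,.102),(.104,.111),(.142,.152),(.153,.162)]:
    q=P[(P[:,2]>lo)&(P[:,2]<hi)&(abs(P[:,0]-.55)<.15)&(abs(P[:,1]+.2)<.12)]
    if len(q)>20: print(lo,hi,len(q),q.mean(0),cv2.minAreaRect(q[:,:2].astype(np.float32)))
cv2.imwrite('pics/c.png',im)
E
```

```text
3.25 [ 0.5174 -0.1349  0.3044] [-0.0003 -0.2163  0.9763  0.0003] [-0.2987  0.0227  2.0108  0.0003  1.1089 -2.3057] [-0.3144  0.8383 -0.5997]
[[-0.4233 -0.8754 -0.2333  0.4505]
 [ 0.906  -0.4087 -0.1102 -0.165 ]
 [ 0.0011 -0.2581  0.9661  0.4636]
 [ 0.      0.      0.      1.    ]] 298.03041869116055
crank 0.86 [137. 200.] [ 0.525  -0.2248  0.01  ]
boss 0.97 [147. 176.] [ 0.5274 -0.2291  0.127 ]
block 0.59 [263. 338.] [0.6249 0.071  0.    ]
block 0.56 [137. 199.] [ 0.5268 -0.2274  0.    ]
0.085 0.102 72 [ 0.5524 -0.2039  0.0992] ((0.5549280643463135, -0.2029775083065033), (0.09863439202308655, 0.0172592643648386), 31.25267791748047)
0.104 0.111 838 [ 0.5646 -0.2089  0.1063] ((0.5604260563850403, -0.21140986680984497), (0.10037551075220108, 0.02126164361834526), 20.514789581298828)
0.142 0.152 456 [ 0.5267 -0.2237  0.1462] ((0.5580646991729736, -0.21242967247962952), (0.09502662718296051, 0.021442893892526627), 20.68690299987793)
```

View pics/c.png

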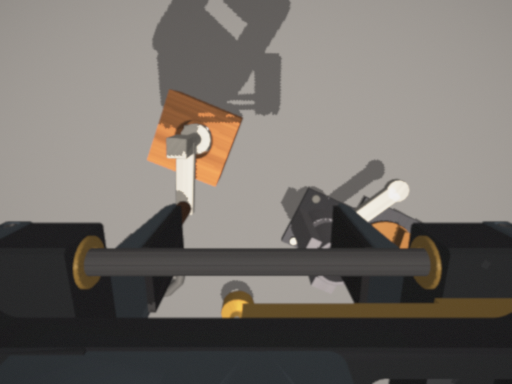

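The wrist view shows the boss at (177,147), the arm running down to the knob at (183,210), and the block behind. Depth puts the stem at (0.523, -0.225) with the arm yaw at 20.5°. I'll grip it there.

>>> step_arm([
  [0.028,-0.452,-0.3,-0.0125,1],
  [0.028,-0.452,-0.3,-0.0125,1],
  [0.028,-0.452,-0.3,-0.0125,1],
  [0.028,-0.452,-0.3,-0.0125,1],
  [0.028,-0.452,-0.5,-0.0125,1],
  [0.028,-0.452,-0.7,-0.0125,1],
  [0.028,-0.452,-0.8,-0.0125,1],
  [0.028,-0.452,-0.85,-0.0125,1],
  [0.028,-0.452,-0.9,-0.0125,1],
  [0.028,-0.452,-0.9,-0.0125,1],
  [0.028,-0.452,-0.9,-0.0125,0.6],
  [0.028,-0.452,-0.9,-0.0125,0.4],
  [0.028,-0.452,-0.9,-0.0125,0.2],
  [0.028,-0.452,-0.9,-0.0125,0.1],
  [0.028,-0.452,-0.9,-0.0125,0],
  [0.028,-0.452,-0.9,-0.0125,0],
  [0.028,-0.452,-0.9,-0.0125,0],
  [0.028,-0.452,-0.9,-0.0125,0],
], squeeze=40)

```text
clock: 5.0
ee_pos: [0.523, -0.225, 0.125]
tcp_rot: [0.0, -0.179, 0.984, -0.0]
force: [0.5, 0.2, 0.5]
finger_gap: 0.0409
gripper_force: 0.0
```

```bash
cat > st.py <<'E'
from h import *
np.set_printoptions(precision=4,suppress=True)
s=manip.state(); print(s['clock'],s['ee_pos'],s['tcp_rot'],s['joint_positions'],s['force'],s['wrist_torque'],s['finger_gap'],s['gripper_force'])
E
python3 st.py
```

```text
5.0 [ 0.523 -0.225  0.125] [ 0.     -0.1788  0.9839 -0.    ] [-0.4473  0.3201  2.0409  0.      0.7806 -2.3776] [0.5416 0.22   0.4893] [0.0319 0.028  0.0566] 0.04088153159184979 0.0
```

>>> step_arm([
  [0,0,0,0,0],
  [0,0,0,0,0],
  [0,0,0,0,0],
  [0,0,0,0,0],
  [0,0,0,0,0],
  [0,0,0,0,0],
  [0,0,0,0,0],
])

```text
clock: 5.58
ee_pos: [0.523, -0.225, 0.1249]
tcp_rot: [-0.0, -0.179, 0.984, 0.0]
force: [-0.6, -0.8, 0.8]
finger_gap: 0.0215
gripper_force: 40.0
```

>>> step_arm([
  [0,0,0.1,0,0],
  [0,0,0.2,0,0],
  [0,0,0.3,0,0],
  [0,0,0.45,0,0],
  [0,0,0.6,0,0],
  [0,0,0.75,0,0],
  [0,0,0.75,0,0],
  [0,0,0.75,0,0],
])

```text
clock: 6.25
ee_pos: [0.5232, -0.2251, 0.2756]
tcp_rot: [0.001, -0.179, 0.984, -0.001]
force: [-0.4, -0.8, -6.8]
finger_gap: 0.022
gripper_force: 40.0
```

```bash
cat > see.py <<'E'
from h import *
def cloud(cam,d,M):
    rows,cols=np.nonzero(d>0); dd=d[rows,cols]
    return (np.c_[(cols-M['cx'])/M['fx']*dd,-(rows-M['cy'])/M['fy']*dd,-dd,np.ones(len(dd))]@M['pose'].T)[:,:3]
def circ(q):
    A=np.c_[2*q[:,:2],np.ones(len(q))]; s=np.linalg.lstsq(A,(q[:,:2]**2).sum(1),rcond=None)[0]
    return s[:2],np.sqrt(s[2]+s[0]**2+s[1]**2)
def rim(cam,d,M,c0=(.574,.0)):
    P=cloud(cam,d,M); r=np.hypot(P[:,0]-c0[0],P[:,1]-c0[1])
    q=P[(P[:,2]>.124)&(P[:,2]<.136)&(r<.045)]
    if len(q)<30: return len(q)
    h=cv2.minEnclosingCircle(q[:,:2].astype(np.float32))
    return len(q),q.mean(0),circ(q),h
E
cat >> st.py <<'E'
E
python3 st.py; python3 - <<'E'
from see import *
np.set_printoptions(precision=4,suppress=True)
for cam in ['wrist','top','scene']:
    im,d=manip.read_camera(cam); M=manip.camera_model(cam)
    print(cam,rim(cam,d,M))
    for n,z in [('mouth',.13),('tongue_tip',.067),('boss',.267),('crank',.16)]:
        for r in manip.landmark_of(n,cam)[:1]:
            rr,c=r['centre']; print(n,round(r['conf'],2),np.round([rr,c]),atz(cam,rr,c,z,M))
    P=cloud(cam,d,M)
    q=P[(P[:,2]>.252)&(P[:,2]<.265)&(abs(P[:,0]-.56)<.1)&(abs(P[:,1]+.2)<.1)]
    if len(q)>20: print('arm',len(q),q.mean(0),cv2.minAreaRect(q[:,:2].astype(np.float32)))
    if cam=='wrist': cv2.imwrite('pics/d.png',im)
    if cam=='scene': cv2.imwrite('pics/d2.png',im)
E
```

```text
6.25 [ 0.5232 -0.2251  0.2756] [ 0.0007 -0.1789  0.9839 -0.0006] [-0.4472  0.1137  1.9692 -0.      1.0568 -2.3777] [-0.4374 -0.7768 -6.8327] [ 0.0384  0.0867 -0.0036] 0.021971041115157616 39.98964250087738
wrist (595, array([0.5838, 0.0097, 0.1271]), (array([0.5753, 0.0048]), np.float64(0.028635381373374468)), ((0.5755443572998047, 0.005868618842214346), 0.032736219465732574))
mouth 0.78 [290. 426.] [0.5757 0.0051 0.13  ]
tongue_tip 0.96 [205. 476.] [0.4669 0.0571 0.067 ]
crank 0.89 [190. 258.] [ 0.5233 -0.2232  0.16  ]
arm 1063 [ 0.5533 -0.2131  0.2563] ((0.5397424697875977, -0.21794907748699188), (0.0747927725315094, 0.03380560874938965), 20.79732322692871)
top (317, array([ 0.5802, -0.0002,  0.1286]), (array([0.5786, 0.0018]), np.float64(0.03070391500955434)), ((0.5802780985832214, -0.0020104399882256985), 0.03918944671750069))
mouth 0.87 [207. 253.] [0.5671 0.0043 0.13  ]
tongue_tip 0.82 [255. 226.] [0.4714 0.0667 0.067 ]
boss 0.8 [217. 382.] [ 0.523  -0.2276  0.267 ]
crank 0.94 [221. 368.] [ 0.5273 -0.2302  0.16  ]
arm 225 [ 0.579  -0.2016  0.2554] ((0.5827696919441223, -0.2018362283706665), (0.05202708765864372, 0.02243601158261299), 18.419456481933594)
scene (205, array([0.5804, 0.0038, 0.1272]), (array([0.5801, 0.0042]), np.float64(0.029005933086767962)), ((0.5801499485969543, -0.0014018920483067632), 0.037570349872112274))
mouth 0.59 [170. 257.] [0.5756 0.0096 0.13  ]
tongue_tip 0.78 [150. 268.] [0.4744 0.0672 0.067 ]
boss 0.68 [125. 135.] [ 0.5116 -0.222   0.267 ]
crank 0.93 [168. 145.] [ 0.5356 -0.2314  0.16  ]
arm 263 [ 0.5655 -0.2125  0.2565] ((0.5729863047599792, -0.21110668778419495), (0.08341842144727707, 0.034448832273483276), 15.367107391357422)
```

View pics/d2.png

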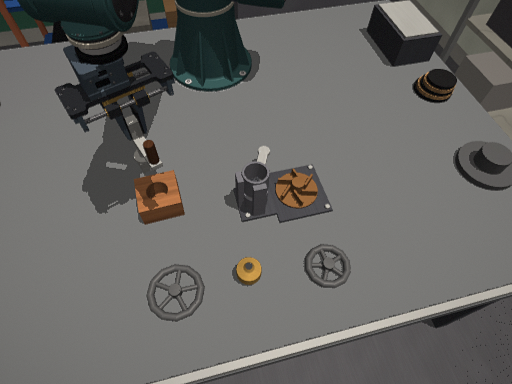

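The scene view shows the crank hanging from the gripper at (145,150), the block hole empty, and the sleeve mouth at (256,170). I'll carry it near the clamp and measure mouth and socket in the same near view.

>>> step_arm([
  [0.05,0.1,0,0,0],
  [0.1,0.25,0,0,0],
  [0.2,0.45,0,0,0],
  [0.26,0.6,0,0,0],
  [0.26,0.6,0,0,0],
  [0.26,0.6,0,0,0],
])

```text
clock: 7.5
ee_pos: [0.5755, -0.1035, 0.2749]
tcp_rot: [0.0, -0.18, 0.984, 0.0]
force: [-0.3, -0.2, -5.8]
finger_gap: 0.0218
gripper_force: 40.0
```

```bash
python3 st.py; python3 - <<'E'
from see import *
np.set_printoptions(precision=4,suppress=True)
cam='wrist'
im,d=manip.read_camera(cam); M=manip.camera_model(cam); np.save('e.npy',d)
print(cam,rim(cam,d,M,(.5755,.005)))
for n,z in [('mouth',.13),('tongue_tip',.067),('clamp',0),('boss',.277),('crank',.16)]:
    for r in manip.landmark_of(n,cam)[:1]:
        rr,c=r['centre']; print(n,round(r['conf'],2),np.round([rr,c]),atz(cam,rr,c,z,M))
cv2.imwrite('pics/e.png',cv2.resize(im,(800,600)))
E
```

```text
7.5 [ 0.5755 -0.1035  0.2749] [ 0.     -0.1801  0.9836  0.    ] [-0.2178  0.1408  1.9397  0.      1.0611 -2.1509] [-0.3326 -0.1779 -5.8301] [-0.0065  0.1445  0.0178] 0.02179967871930396 39.99411642551422
wrist (671, array([ 0.5634, -0.0037,  0.1282]), (array([0.5764, 0.0021]), np.float64(0.02952260481543262)), ((0.575915515422821, -0.0020468917209655046), 0.03793899714946747))
mouth 0.83 [215. 351.] [0.5745 0.0041 0.13  ]
tongue_tip 0.95 [135. 411.] [0.4698 0.0563 0.067 ]
clamp 0.6 [185. 326.] [0.5736 0.0061 0.    ]
boss 0.68 [245. 253.] [ 0.5777 -0.1053  0.277 ]
crank 0.56 [187. 259.] [ 0.5736 -0.1029  0.16  ]
```

View pics/e.png

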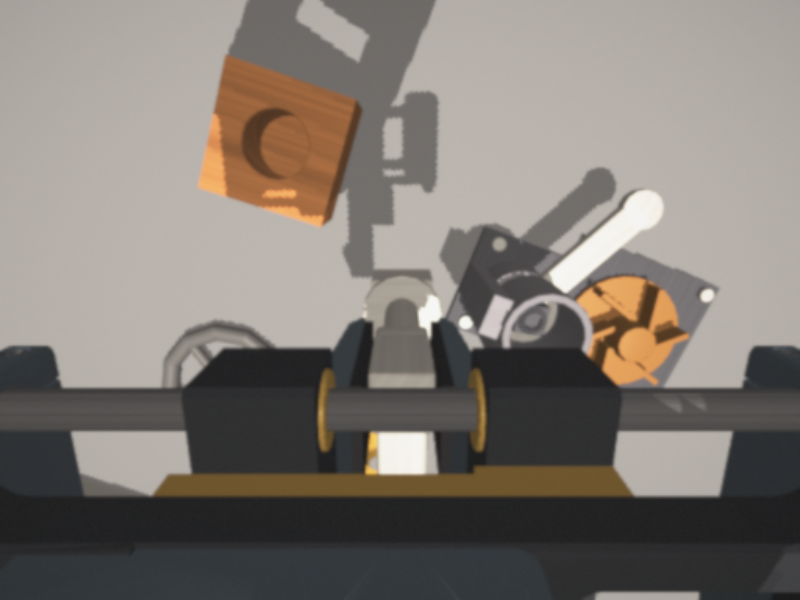

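The wrist view shows the sleeve rim ring centred near (547,335), partly cut off by the gripper, and the socket collar at (402,290). I'll shift 50 mm in +x so the whole rim shows.

>>> step_arm([
  [0.1,0,0,0,0],
  [0.25,-0.03,0,0,0],
  [0.25,-0.03,0,0,0],
  [0.25,-0.03,0,0,0],
  [0.25,-0.03,0,0,0],
])

```text
clock: 8.22
ee_pos: [0.6244, -0.1114, 0.2745]
tcp_rot: [-0.0, -0.179, 0.984, 0.0]
force: [0.2, 0.5, -5.1]
finger_gap: 0.0218
gripper_force: 40.0
```

```bash
python3 st.py; python3 - <<'E'
from see import *
np.set_printoptions(precision=4,suppress=True)
cam='wrist'
s=manip.state(); im,d=manip.read_camera(cam); M=manip.camera_model(cam); np.savez('f.npz',im=im,d=d,pose=M['pose'])
t=s['ee_pos']; 
print(cam,rim(cam,d,M,(.5755,.005)))
for n,z in [('mouth',.13),('tongue_tip',.067)]:
    for r in manip.landmark_of(n,cam)[:1]:
        rr,c=r['centre']; print(n,round(r['conf'],2),np.round([rr,c]),atz(cam,rr,c,z,M))
P=cloud(cam,d,M); y=np.deg2rad(20.7); R=np.array([[np.cos(y),np.sin(y)],[-np.sin(y),np.cos(y)]])
q=(P[:,:2]-t[:2])@R.T; k=(np.abs(q)<.035).all(1)&(P[:,2]>.14)&(P[:,2]<.265)
q=np.c_[q,P[:,2]][k]
for lo in np.arange(.14,.265,.008):
    u=q[(q[:,2]>=lo)&(q[:,2]<lo+.008)]
    if len(u): print(round(lo,3),len(u),np.percentile(u[:,0],[0,5,50,95,100]),np.percentile(u[:,1],[0,5,50,95,100]))
# crop
r,c=map(int,manip.landmark_of('mouth',cam)[0]['centre'])
r0,c0=max(r-60,0),max(c-120,0)
print(r0,c0)
cr=im[r0:r0+120,c0:c0+160]; cv2.imwrite('pics/f.png',cv2.resize(cr,None,fx=5,fy=5,interpolation=cv2.INTER_CUBIC))
E
```

```text
8.2167 [ 0.6244 -0.1114  0.2745] [-0.0005 -0.1785  0.9839  0.0002] [-0.2133  0.2236  1.8414 -0.      1.0776 -2.1431] [ 0.1516  0.5308 -5.0753] [ 0.0436  0.165  -0.0014] 0.02175341879776029 39.99108910560608
wrist (1241, array([0.5775, 0.0033, 0.1282]), (array([0.5777, 0.0034]), np.float64(0.029781260472664182)), ((0.5830261707305908, -0.0007648190949112177), 0.04070182889699936))
mouth 0.86 [178. 378.] [0.5765 0.0067 0.13  ]
tongue_tip 0.91 [ 99. 438.] [0.4701 0.0598 0.067 ]
0.156 36 [-0.0155 -0.0154 -0.0151 -0.0149 -0.0148] [-0.016  -0.0144  0.0004  0.0151  0.0168]
0.164 73 [-0.0156 -0.0154 -0.0152 -0.0149 -0.0148] [-0.0164 -0.0147 -0.0001  0.0149  0.0165]
0.172 48 [-0.0157 -0.0155 -0.0152 -0.0149 -0.0148] [-0.0161 -0.0152  0.0049  0.0159  0.0169]
0.18 35 [-0.0156 -0.0155 -0.0153 -0.0143 -0.0105] [-0.0166 -0.0163 -0.0096  0.0162  0.017 ]
0.188 658 [-0.0196 -0.0183 -0.0084  0.005   0.0147] [-0.0202 -0.0175 -0.      0.0175  0.0209]
0.196 434 [-0.0187 -0.0161 -0.0067  0.0065  0.0126] [-0.0201 -0.0167  0.0008  0.0173  0.02  ]
0.204 58 [-0.0079 -0.0078 -0.0066 -0.0031 -0.0015] [-0.0081 -0.0072  0.0007  0.0073  0.0087]
0.212 66 [-0.0081 -0.0077 -0.0065 -0.0024 -0.0007] [-0.0086 -0.0077 -0.      0.0081  0.0085]
0.22 68 [-0.0082 -0.0079 -0.0066 -0.0033 -0.0018] [-0.0083 -0.0067 -0.      0.0071  0.0081]
0.228 64 [-0.008  -0.0079 -0.0072 -0.0046 -0.0041] [-0.0073 -0.0058  0.0003  0.0064  0.0072]
0.236 25 [-0.0082 -0.0081 -0.0076 -0.0068 -0.0065] [-0.0042 -0.0033  0.      0.004   0.0049]
0.244 114 [-0.0095 -0.0093 -0.009  -0.0085 -0.0069] [-0.0107 -0.0092  0.0003  0.0098  0.0112]
0.252 88 [-0.0104 -0.0104 -0.0094 -0.0085  0.0349] [-0.0105 -0.0088 -0.0003  0.0092  0.0106]
0.26 117 [-0.0191 -0.0186 -0.0101 -0.0097 -0.009 ] [-0.0155 -0.0104  0.0007  0.014   0.0163]
117 258
```

View pics/f.png

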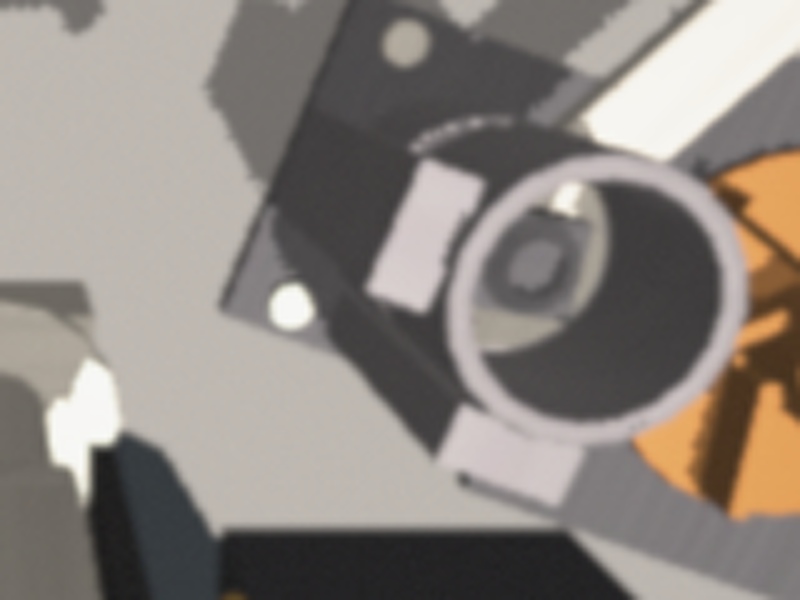

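The crop shows the whole sleeve rim (outer ring about (446–750, 153–443)). The spindle square inside is also visible, turned roughly 10° clockwise from the image axes, which the crank is aligned with. I'll fit the rim and the square.

```bash
python3 - <<'E'
from see import *
np.set_printoptions(precision=4,suppress=True)
f=np.load('f.npz'); im=f['im']; d=f['d']; M=manip.camera_model('wrist'); M=dict(M); M['pose']=f['pose']
g=im.astype(int).sum(2)/3
def proj(P):
    q=np.linalg.inv(M['pose'])@np.append(P,1); return M['cy']-M['fy']*q[1]/-q[2], M['cx']+M['fx']*q[0]/-q[2]
# radial profile fit: choose centre (x,y,z of rim) maximising ring brightness minus inside/outside
from scipy.ndimage import map_coordinates
th=np.linspace(0,2*np.pi,72,endpoint=False)
def ring(c,z,r):
    pts=np.array([proj((c[0]+r*np.cos(t),c[1]+r*np.sin(t),z)) for t in th]); return map_coordinates(g,pts.T,order=1)
def score(c,z): return np.median(ring(c,z,.029))*0+ring(c,z,.029).mean()-.5*ring(c,z,.0235).mean()-.5*ring(c,z,.0345).mean()
for z in (.128,.13):
    best=max((score((x,y),z),x,y) for x in np.arange(.570,.584,.0005) for y in np.arange(-.002,.010,.0005)); print(z,best)
from scipy.optimize import minimize
P=cloud('wrist',d,M)
for lo,hi in [(.06,.078),(.08,.0925),(.0925,.1)]:
    q=P[(np.hypot(P[:,0]-.576,P[:,1]-.005)<.022)&(P[:,2]>lo)&(P[:,2]<hi)]; 
    if len(q)>5: print(lo,len(q),q.mean(0),cv2.minAreaRect(q[:,:2].astype(np.float32)))
# square edges at z .09
c=best[1:]
def sq(c,a,h,z=.090):
    u=np.linspace(-.8,.8,15)*.012; R=np.array([[np.cos(a),-np.sin(a)],[np.sin(a),np.cos(a)]]); v=[]
    for k in range(4):
        K=np.array([[0,-1],[1,0]]); p=np.c_[np.full(15,h),u]@R.T
        for _ in range(k): p=p@K.T
        v.append(map_coordinates(g,np.array([proj((c[0]+x,c[1]+y,z)) for x,y in p]).T,order=1))
    return np.array(v)
for dx in (-.002,0,.002):
  for dy in (-.002,0,.002):
    s=[]
    for a in range(0,90,3):
        o=sq((c[0]+dx,c[1]+dy),np.deg2rad(a),.0135); i=sq((c[0]+dx,c[1]+dy),np.deg2rad(a),.0105)
        e=(o-i).mean(1); s.append((np.sort(e)[2:].mean(),a))
    print(dx,dy,sorted(s)[-3:])
cr=im[140:200,330:400]; cv2.imwrite('pics/g.png',cv2.resize(cv2.convertScaleAbs(cr,alpha=1.6),None,fx=10,fy=10,interpolation=cv2.INTER_CUBIC))
E
```

```text
0.128 (np.float64(82.51475239427108), np.float64(0.5769999999999992), np.float64(0.007000000000000001))
0.13 (np.float64(80.93114902962192), np.float64(0.5764999999999992), np.float64(0.006))
0.06 95 [0.5778 0.0136 0.07  ] ((0.5769664645195007, 0.01564951241016388), (0.04039087891578674, 0.022525619715452194), 1.6575119495391846)
0.08 327 [0.5762 0.0065 0.0899] ((0.576295018196106, 0.005890342406928539), (0.024159323424100876, 0.02415669709444046), 10.881361961364746)
0.0925 64 [0.5761 0.0036 0.0935] ((0.5768881440162659, 0.005636833608150482), (0.017597800120711327, 0.01741361804306507), 68.52825927734375)
-0.002 -0.002 [(np.float64(46.488211224028575), 6), (np.float64(47.2502456350534), 0), (np.float64(47.61397833137677), 3)]
-0.002 0 [(np.float64(54.674515634681086), 9), (np.float64(55.158073918560596), 3), (np.float64(55.86387999836924), 6)]
-0.002 0.002 [(np.float64(61.54945086109044), 3), (np.float64(61.950866641038544), 87), (np.float64(62.07017922288824), 0)]
0 -0.002 [(np.float64(38.26152203038557), 12), (np.float64(39.00475624480147), 18), (np.float64(39.01931673737474), 15)]
0 0 [(np.float64(46.26278422444096), 60), (np.float64(47.134489945902644), 66), (np.float64(47.628529219649096), 63)]
0 0.002 [(np.float64(51.75495875506381), 78), (np.float64(52.4388645928525), 75), (np.float64(52.480316271666126), 72)]
0.002 -0.002 [(np.float64(24.973189982370606), 54), (np.float64(25.28062546633727), 48), (np.float64(26.031143161969375), 51)]
0.002 0 [(np.float64(37.56073335173285), 66), (np.float64(38.01209002272777), 60), (np.float64(38.40167767719635), 63)]
0.002 0.002 [(np.float64(36.2902014930384), 84), (np.float64(36.58331674405212), 81), (np.float64(36.7174757001666), 78)]
```

View pics/g.png

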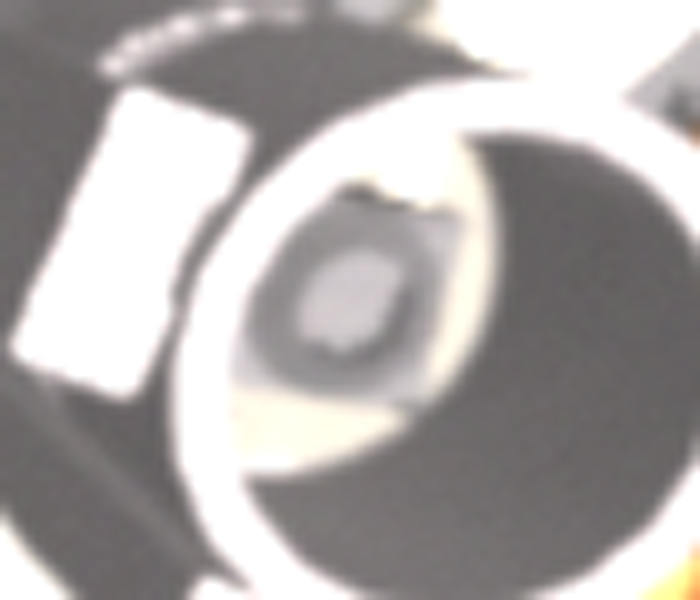

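Depth shows the spindle top as a clean 24.2 mm square at (0.5763, 0.0059), turned 10.9°. The crank's yaw is 20.6°, so it needs −9.7°. I'll move over the axis, turn, and enter the sleeve to about 10 mm above the spindle.

>>> step_arm([
  [-0.05,0.12,0,-0.01,0],
  [-0.12,0.28,0,-0.027,0],
  [-0.2,0.45,0,-0.027,0],
  [-0.248,0.586,0,-0.027,0],
  [-0.248,0.586,0,-0.027,0],
  [-0.248,0.586,0,-0.027,0],
  [-0.248,0.586,0,-0.027,0],
  [-0.248,0.586,0,-0.027,0],
])

```text
clock: 9.08
ee_pos: [0.5757, 0.0055, 0.2751]
tcp_rot: [0.0, -0.095, 0.996, -0.0]
force: [0.4, 0.6, -5.7]
finger_gap: 0.0219
gripper_force: 40.0
```

>>> step_arm([
  [0,0,-0.04,0,0],
  [0,0,-0.08,0,0],
  [0,0,-0.11,0,0],
  [0,0,-0.125,0,0],
  [0,0,-0.14,0,0],
  [0,0,-0.155,0,0],
  [0,0,-0.17,0,0],
  [0,0,-0.17,0,0],
])

```text
clock: 9.75
ee_pos: [0.5752, 0.0062, 0.2404]
tcp_rot: [-0.0, -0.095, 0.995, 0.0]
force: [-0.1, 0.1, -5.8]
finger_gap: 0.0217
gripper_force: 40.0
```

```bash
python3 st.py
```

```text
9.75 [0.5752 0.0062 0.2404] [-0.0003 -0.0948  0.9955  0.    ] [-0.0297  0.1655  1.9805  0.      0.9962 -1.7905] [-0.0698  0.0661 -5.7536] [-0.0007  0.1321  0.0642] 0.021698243152696646 39.997215270996094
```

>>> step_arm([
  [0,0,-0.02,0,0],
  [0,0,-0.04,0,0],
  [0,0,-0.06,0,0],
  [0,0,-0.08,0,0],
  [0,0,-0.1,0,0],
  [0,0,-0.12,0,0],
  [0,0,-0.12,0,0],
  [0,0,-0.12,0,0],
])

```text
clock: 10.42
ee_pos: [0.5753, 0.0062, 0.2166]
tcp_rot: [-0.0, -0.095, 0.995, 0.0]
force: [0.3, -0.5, -5.5]
finger_gap: 0.0223
gripper_force: 40.0
```

>>> step_arm([
  [0,0,-0.01,0,0],
  [0,0,-0.02,0,0],
  [0,0,-0.03,0,0],
  [0,0,-0.04,0,0],
  [0,0,-0.04,0,0],
])

```text
clock: 10.83
ee_pos: [0.5752, 0.0062, 0.2085]
tcp_rot: [-0.0, -0.095, 0.995, 0.0]
force: [-0.6, -0.7, -6.6]
finger_gap: 0.0221
gripper_force: 40.0
```

>>> step_arm([
  [0,0,-0.005,0,0],
  [0,0,-0.01,0,0],
  [0,0,-0.015,0,0],
  [0,0,-0.015,0,0],
])

```text
clock: 11.17
ee_pos: [0.5753, 0.0062, 0.2058]
tcp_rot: [-0.0, -0.095, 0.995, -0.0]
force: [0.3, 0.1, -5.7]
finger_gap: 0.0217
gripper_force: 40.0
```

>>> step_arm([
  [0,0,-0.003,0,0],
  [0,0,-0.006,0,0],
  [0,0,-0.006,0,0],
])

```text
clock: 11.42
ee_pos: [0.5754, 0.0062, 0.2046]
tcp_rot: [-0.0, -0.095, 0.995, -0.0]
force: [-0.2, -0.6, -6.4]
finger_gap: 0.022
gripper_force: 40.0
```

>>> step_arm([
  [0,0,-0.003,0,0],
  [0,0,-0.005,0,0],
  [0,0,-0.005,0,0],
])

```text
clock: 11.67
ee_pos: [0.5754, 0.0062, 0.2036]
tcp_rot: [-0.0, -0.095, 0.995, -0.0]
force: [-0.6, -0.3, -6.2]
finger_gap: 0.0215
gripper_force: 40.0
```

>>> step_arm([
  [0,0,-0.003,0,0],
  [0,0,-0.005,0,0],
  [0,0,-0.005,0,0],
])

```text
clock: 11.92
ee_pos: [0.5754, 0.0062, 0.2026]
tcp_rot: [-0.0, -0.095, 0.995, -0.0]
force: [0.5, -0.9, -6.8]
finger_gap: 0.0219
gripper_force: 40.0
```

>>> step_arm([
  [0,0,-0.003,0,0],
  [0,0,-0.005,0,0],
  [0,0,-0.005,0,0],
])

```text
clock: 12.17
ee_pos: [0.5754, 0.0062, 0.2016]
tcp_rot: [-0.0, -0.095, 0.995, -0.0]
force: [-0.0, 0.1, -5.9]
finger_gap: 0.0218
gripper_force: 40.0
```

>>> step_arm([
  [0,0,-0.003,0,0],
  [0,0,-0.005,0,0],
  [0,0,-0.005,0,0],
])

```text
clock: 12.42
ee_pos: [0.5754, 0.0062, 0.2007]
tcp_rot: [0.0, -0.095, 0.995, -0.0]
force: [-0.5, -0.4, -6.2]
finger_gap: 0.0216
gripper_force: 40.0
```

>>> step_arm([
  [0,0,-0.004,0,0],
  [0,0,-0.008,0,0],
  [0,0,-0.01,0,0],
  [0,0,-0.01,0,0],
])

```text
clock: 12.75
ee_pos: [0.5754, 0.0062, 0.1986]
tcp_rot: [-0.0, -0.095, 0.995, 0.0]
force: [-0.1, 0.5, -6.5]
finger_gap: 0.0215
gripper_force: 40.0
```

>>> step_arm([
  [0,0,-0.004,0,0],
  [0,0,-0.008,0,0],
  [0,0,-0.012,0,0],
  [0,0,-0.015,0,0],
  [0,0,-0.015,0,0],
])

```text
clock: 13.17
ee_pos: [0.5754, 0.0062, 0.1956]
tcp_rot: [-0.0, -0.095, 0.995, -0.0]
force: [-0.1, -0.8, -5.1]
finger_gap: 0.0214
gripper_force: 40.0
```

>>> step_arm([
  [0,0,-0.004,0,0],
  [0,0,-0.008,0,0],
  [0,0,-0.012,0,0],
  [0,0,-0.015,0,0],
  [0,0,-0.015,0,0],
])

```text
clock: 13.58
ee_pos: [0.5754, 0.0062, 0.1926]
tcp_rot: [-0.0, -0.095, 0.995, 0.0]
force: [-0.1, -0.1, -6.5]
finger_gap: 0.0219
gripper_force: 40.0
```

It's dropping onto the spindle without contact force, bottom now about 77 mm. I'll continue gently to the seat.

>>> step_arm([
  [0,0,-0.004,0,0],
  [0,0,-0.008,0,0],
  [0,0,-0.012,0,0],
  [0,0,-0.016,0,0],
  [0,0,-0.02,0,0],
  [0,0,-0.025,0,0],
  [0,0,-0.025,0,0],
])

```text
clock: 14.17
ee_pos: [0.5754, 0.0062, 0.1875]
tcp_rot: [-0.0, -0.095, 0.995, 0.0]
force: [0.5, -0.3, -5.3]
finger_gap: 0.0216
gripper_force: 40.0
```

>>> step_arm([
  [0,0,-0.003,0,0],
  [0,0,-0.006,0,0],
  [0,0,-0.009,0,0],
  [0,0,-0.009,0,0],
])

```text
clock: 14.5
ee_pos: [0.5754, 0.0062, 0.1858]
tcp_rot: [-0.0, -0.095, 0.995, -0.0]
force: [-0.0, -0.9, -5.6]
finger_gap: 0.0216
gripper_force: 40.0
```

>>> step_arm([
  [0,0,-0.002,0,0],
  [0,0,-0.004,0,0],
  [0,0,-0.004,0,0],
])

```text
clock: 14.75
ee_pos: [0.5755, 0.0062, 0.1853]
tcp_rot: [0.0, -0.095, 0.995, -0.0]
force: [-1.1, -0.3, -3.4]
finger_gap: 0.0219
gripper_force: 40.0
```

```bash
python3 st.py
```

```text
14.75 [0.5755 0.0062 0.1853] [ 0.     -0.0949  0.9955 -0.    ] [-0.0297  0.2383  2.0089  0.      0.8943 -1.7905] [-1.1027 -0.2747 -3.4086] [-0.0855  0.3347  0.0488] 0.02194783471550351 39.99827027320862
```

Fully home: contact begins at bottom ≈ 70 mm. I'll crank clockwise, and the tongue needs about 65° in all.

>>> step_arm([
  [0,0,0,-0.005,0],
  [0,0,0,-0.012,0],
  [0,0,0,-0.02,0],
  [0,0,0,-0.028,0],
  [0,0.001,0,-0.036,0],
  [0,0.001,0,-0.044,0],
  [0.001,0.002,0,-0.052,0],
  [0.001,0.002,0,-0.06,0],
  [0.001,0.003,0,-0.068,0],
  [0.001,0.003,0,-0.076,0],
  [0.001,0.003,0,-0.083,0],
  [0.001,0.003,0,-0.083,0],
  [0.001,0.003,0,-0.083,0],
])

```text
clock: 15.83
ee_pos: [0.5754, 0.0068, 0.1852]
tcp_rot: [-0.0, 0.164, 0.986, -0.0]
force: [-3.0, -0.3, 0.7]
finger_gap: 0.022
gripper_force: 40.0
```

```bash
python3 st.py; python3 - <<'E'
from see import *
np.set_printoptions(precision=4,suppress=True)
for cam in ['wrist','top','scene']:
    im,d=manip.read_camera(cam); M=manip.camera_model(cam)
    for n,z in [('tongue_tip',.067),('impeller',.008)]:
        for r in manip.landmark_of(n,cam)[:1]:
            rr,c=r['centre']; p=atz(cam,rr,c,z,M); print(cam,n,round(r['conf'],2),p,np.degrees(np.arctan2(p[1]-.0059,p[0]-.5763)))
E
```

```text
15.8333 [0.5754 0.0068 0.1852] [-0.0003  0.1643  0.9864 -0.    ] [-0.0287  0.2385  2.0088  0.0001  0.8949 -1.2693] [-3.0226 -0.2762  0.727 ] [-0.0241  1.1333  0.0076] 0.02202863022666615 40.00011742115021
wrist tongue_tip 0.71 [0.5053 0.099  0.067 ] 127.3454638933045
wrist impeller 0.84 [0.5718 0.1188 0.008 ] 92.29380871060783
scene tongue_tip 0.52 [0.5011 0.102  0.067 ] 128.04321172614019
scene impeller 0.9 [0.5662 0.1117 0.008 ] 95.43021910247579
```

>>> step_arm([
  [0,0,0.002,-0.007,0],
  [0,0,0.002,-0.015,0],
  [0,0.001,0.002,-0.023,0],
  [0,0.001,0.002,-0.031,0],
  [0.001,0.002,0.002,-0.039,0],
  [0.001,0.002,0.002,-0.047,0],
  [0.001,0.002,0.002,-0.055,0],
  [0.001,0.003,0.002,-0.063,0],
  [0.001,0.003,0.002,-0.071,0],
  [0.001,0.003,0.002,-0.075,0],
  [0.001,0.003,0.002,-0.075,0],
])

```text
clock: 17.2
ee_pos: [0.5759, 0.0076, 0.1852]
tcp_rot: [0.0, 0.391, 0.92, 0.0]
force: [-1.1, 2.3, -6.4]
finger_gap: 0.0216
gripper_force: 40.0
```

```bash
python3 st.py; cat > tg.py <<'E'
from see import *
np.set_printoptions(precision=4,suppress=True)
for cam in ['wrist','scene']:
    im,d=manip.read_camera(cam); M=manip.camera_model(cam)
    for n,z in [('tongue_tip',.067),('impeller',.008)]:
        for r in manip.landmark_of(n,cam)[:1]:
            rr,c=r['centre']; p=atz(cam,rr,c,z,M); print(cam,n,round(r['conf'],2),p,np.degrees(np.arctan2(p[1]-.0059,p[0]-.5763)))
    cv2.imwrite(f'pics/t_{cam}.png',im)
E
python3 tg.py
```

```text
17.2 [0.5759 0.0076 0.1852] [0.     0.3912 0.9203 0.0003] [-0.0274  0.2389  2.0082  0.0006  0.8942 -0.7948] [-1.1243  2.264  -6.378 ] [0.7493 0.4686 0.1695] 0.02160858558507783 39.998103976249695
wrist tongue_tip 0.67 [0.5535 0.123  0.067 ] 101.00122765888341
wrist impeller 0.9 [0.5725 0.1199 0.008 ] 91.9182394145451
scene tongue_tip 0.41 [0.574  0.0089 0.067 ] 127.00779150414904
scene impeller 0.72 [0.5806 0.1177 0.008 ] 87.77515525750806
```

>>> step_arm([
  [0,0,0,-0.006,0],
  [0,0.001,0,-0.012,0],
  [0,0.001,0,-0.014,0],
])

```text
clock: 17.75
ee_pos: [0.5759, 0.0077, 0.1853]
tcp_rot: [0.0, 0.431, 0.902, 0.0]
force: [1.7, 3.9, -10.9]
finger_gap: 0.0218
gripper_force: 40.0
```

```bash
python3 st.py
```

```text
17.75 [0.5759 0.0077 0.1853] [0.0001 0.4314 0.9022 0.0001] [-0.0272  0.2387  2.0082  0.0002  0.8944 -0.706 ] [  1.7154   3.8828 -10.8883] [ 1.1878 -0.2765  0.2731] 0.02184292615703231 39.99533772468567
```

>>> step_arm([
  [0,0,-0.002,-0.003,0],
  [0,0,-0.002,-0.006,0],
  [0,0,-0.002,-0.007,0],
])

```text
clock: 18.0
ee_pos: [0.576, 0.0077, 0.1853]
tcp_rot: [0.0, 0.451, 0.893, 0.0]
force: [1.2, 4.7, -7.6]
finger_gap: 0.0217
gripper_force: 40.0
```

```bash
python3 st.py; python3 tg.py
```

```text
18.0 [0.576  0.0077 0.1853] [0.0002 0.451  0.8925 0.0002] [-0.0272  0.239   2.008   0.0002  0.8942 -0.6624] [ 1.1567  4.6762 -7.6083] [ 1.3673 -0.192   0.3099] 0.021733735984975844 39.99738156795502
wrist tongue_tip 0.95 [0.5676 0.1264 0.067 ] 94.10881498482883
wrist impeller 0.82 [0.5667 0.1212 0.008 ] 94.73869252797616
scene tongue_tip 0.59 [0.5657 0.1296 0.067 ] 94.91571962997462
scene impeller 0.78 [0.5707 0.1218 0.008 ] 92.77723852519549
```

View pics/t_wrist.png

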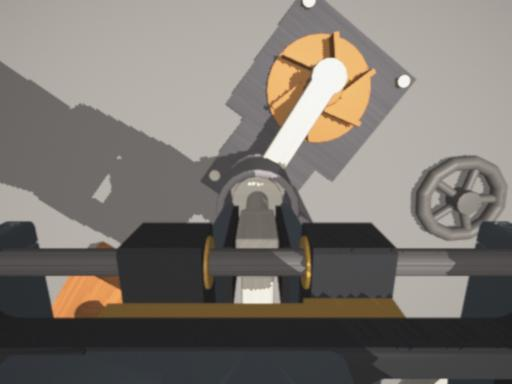

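The wrist view shows the tongue end at (330,75) over the impeller at (319,88), with its direction still a few degrees short of the plate's edge. I'll continue in small steps and watch the torque.

>>> step_arm([
  [0,-0.003,0,-0.002,0],
  [0,-0.004,0,-0.004,0],
  [0,-0.004,0,-0.005,0],
  [0,-0.004,0,-0.005,0],
])

```text
clock: 18.63
ee_pos: [0.5761, 0.0071, 0.1853]
tcp_rot: [0.0, 0.465, 0.886, 0.0]
force: [2.5, 6.7, -8.1]
finger_gap: 0.0218
gripper_force: 40.0
```

```bash
python3 st.py
```

```text
18.6333 [0.5761 0.0071 0.1853] [0.0003 0.4646 0.8855 0.0004] [-0.0285  0.2389  2.008   0.0007  0.8938 -0.6333] [ 2.5337  6.6992 -8.0876] [ 1.8956 -0.4992  0.2552] 0.02178457530444914 39.99544858932495
```

>>> step_arm([
  [0.001,0.004,0,0,0],
  [0.002,0.007,0,-0.002,0],
  [0.002,0.007,0,-0.004,0],
  [0.002,0.007,0,-0.004,0],
])

```text
clock: 18.97
ee_pos: [0.5763, 0.0079, 0.1853]
tcp_rot: [0.0, 0.476, 0.879, -0.0]
force: [-0.0, -1.1, -5.6]
finger_gap: 0.0217
gripper_force: 40.0
```

```bash
python3 st.py; python3 tg.py
```

```text
18.9667 [0.5763 0.0079 0.1853] [ 0.0002  0.476   0.8794 -0.0002] [-0.0264  0.2395  2.0073 -0.0006  0.8945 -0.6046] [-0.0335 -1.0785 -5.6066] [0.0037 0.0521 0.2193] 0.021707122664862927 39.994052052497864
wrist tongue_tip 0.8 [0.5748 0.1254 0.067 ] 90.73626730328527
wrist impeller 0.95 [0.5725 0.1219 0.008 ] 91.88169871034142
scene tongue_tip 0.84 [0.5671 0.1304 0.067 ] 94.21214463856386
scene impeller 0.82 [0.5775 0.1217 0.008 ] 89.42573242035007
```

>>> step_arm([
  [0,0,0,-0.002,0],
  [0,0,0,-0.004,0],
  [0,0,0,-0.004,0],
])

```text
clock: 19.52
ee_pos: [0.5763, 0.0081, 0.1852]
tcp_rot: [0.0, 0.487, 0.873, -0.0]
force: [0.4, -2.0, -2.8]
finger_gap: 0.0218
gripper_force: 40.0
```

```bash
python3 st.py
```

```text
19.5167 [0.5763 0.0081 0.1852] [ 0.0001  0.487   0.8734 -0.0001] [-0.0263  0.2396  2.0073 -0.0003  0.8945 -0.5796] [ 0.4141 -2.0106 -2.7734] [-0.4403  0.0524  0.4517] 0.021752923056580734 39.99731004238129
```

>>> step_arm([
  [0,-0.001,0,-0.001,0],
  [0,-0.001,0,-0.002,0],
  [0,-0.001,0,-0.002,0],
])

```text
clock: 19.77
ee_pos: [0.5763, 0.008, 0.1852]
tcp_rot: [0.0, 0.492, 0.871, 0.0]
force: [0.9, -1.1, -2.4]
finger_gap: 0.0217
gripper_force: 40.0
```

```bash
python3 st.py
```

```text
19.7667 [0.5763 0.008  0.1852] [0.0001 0.4921 0.8705 0.    ] [-0.0265  0.2396  2.0073 -0.0001  0.8945 -0.5681] [ 0.8871 -1.0814 -2.4324] [-0.1351  0.0193  0.7801] 0.021699922678317954 39.99713480472565
```

The torque has risen sharply to 0.78 N m, so the tongue is at the stop. I'll relieve it slightly, let go and rise.

>>> step_arm([
  [0,0,0,0.003,0],
  [0,0,0,0.003,0],
  [0,0,0,0.003,0.3],
  [0,0,0,0.003,0.5],
  [0,0,0,0.003,0.7],
  [0,0,0,0.003,0.7],
  [0,0,0,0.003,0.7],
  [0,0,0,0.003,0.7],
  [0,0,0,0.003,0.7],
  [0,0,0,0.003,0.7],
])

```text
clock: 20.6
ee_pos: [0.5762, 0.008, 0.1851]
tcp_rot: [0.0, 0.484, 0.875, 0.0]
force: [-0.1, 0.4, 0.6]
finger_gap: 0.0632
gripper_force: 0.0
```

>>> step_arm([
  [0,0,0.03,0,0.7],
  [0,0,0.1,0,0.7],
  [0,0,0.2,0,0.7],
  [0,0,0.35,0,0.7],
  [0,0,0.5,0,0.7],
  [0,0,0.65,0,0.7],
  [0,0,0.65,0,0.7],
  [0,0,0.65,0,0.7],
])

```text
clock: 21.27
ee_pos: [0.577, 0.008, 0.3172]
tcp_rot: [0.002, 0.484, 0.875, 0.001]
force: [-0.3, 0.1, -0.5]
finger_gap: 0.064
gripper_force: 0.0
```

```bash
python3 st.py; python3 tg.py; python3 - <<'E'
from see import *
im,d=manip.read_camera('wrist'); M=manip.camera_model('wrist'); P=cloud('wrist',d,M)
for lo,hi in [(.155,.172),(.195,.212)]:
    q=P[(P[:,2]>lo)&(P[:,2]<hi)&(np.hypot(P[:,0]-.58,P[:,1])<.12)]
    if len(q)>10: print(lo,len(q),q.mean(0),np.median(q[:,2]),cv2.minAreaRect(q[:,:2].astype(np.float32)))
E
```

```text
21.2667 [0.577  0.008  0.3172] [0.0015 0.4838 0.8752 0.0008] [-0.0266  0.0826  1.9233  0.      1.1322 -0.5873] [-0.2735  0.1237 -0.4553] [-0.0453  0.0298  0.004 ] 0.06403830423379052 0.0
wrist tongue_tip 0.86 [0.5804 0.1236 0.067 ] 88.00515399918218
wrist impeller 0.95 [0.57   0.1227 0.008 ] 93.08357152060555
scene tongue_tip 0.82 [0.5824 0.1247 0.067 ] 87.0695909647945
scene impeller 0.64 [0.5757 0.1171 0.008 ] 90.3185673237076
0.155 891 [ 0.60126151 -0.03273782  0.1663474 ] 0.16642266498475927 ((0.5939767956733704, -0.02168969437479973), (0.02117203362286091, 0.08761050552129745), 32.47414779663086)
0.195 592 [0.57580515 0.00723692 0.2056592 ] 0.2062607375311795 ((0.5763878226280212, 0.006383191794157028), (0.021666457876563072, 0.021494993939995766), 32.38139724731445)
```

View pics/t_wrist.png

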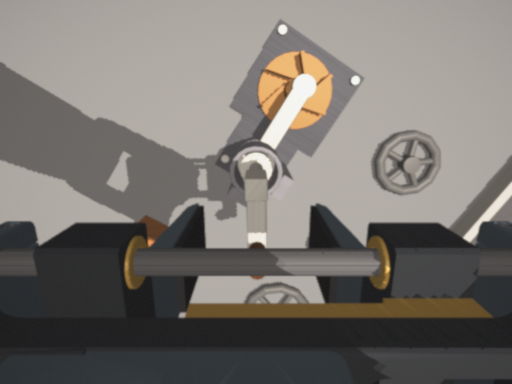

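The wrist view shows the tongue end at (305,86) over the impeller at (295,90). The crank stands upright at (257,185): its arm top reads 166 mm and its boss top 206 mm, as expected when fully home. The gripper is clear, so I'll hand in.

```bash
python3 -c "
from workcell import manip
print(manip.sign_off())"
```

```text
the job is handed in; nothing more can be done
None
```

The crank is fully home on the spindle and let go, the tongue is over the impeller at its stop (last torque 0.78 N m, then eased off), and the job was handed in at about 21 s; no verdict came back.

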